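# Release the trailer hitch and hold its tongue up

### The arm

A 6-joint arm with a two-finger parallel gripper is mounted at the origin on the work surface. World frame = base frame: x ahead of the robot, y to its left, z up, the work surface at z = 0. Lengths are in mm, angles in rad, forces in N, time in s.
With the tool pointing down it reaches from about 275 to 725 mm from the base axis. Payload 15.9 kg.
Tool frame: the origin (TCP) lies at the very end of the fingers, on their centre line; the grasp point (between the pads) lies 19 mm behind it; y points along the fingers, x is the direction in which the jaws open and shut, and the axes are right-handed (so a half turn about y gives the same grasp; the last joint's range is limited). The gripper opens to 85 mm and grips with 20 to 120 N. Pads are 22 mm wide; open, the fingers measure 114 mm over their backs; the gripper's body (76 mm by 85 mm) begins 54 mm behind the grasp point. The pads swing forward as they close: fully open they stand 13 mm farther back than shut.
Start: joints at [-1.237, 0.213, -0.034, 1.323, 0, 1.571], TCP at [163.811, -472.389, 231.306] pointing down, gripper open.
Joint ranges: [-2.98, 2.98], [-0.74, 1.72], [-1.14, 1.35], [-2.1, 2.04], [-1.57, 1.44], [-3.14, 3.14]. Speed limits (rad/s): [1.89, 1.89, 2.39, 2.57, 3.14, 3.14].

### API

Orientations are given as [roll, pitch, yaw] about the fixed x, y, z axes, in that order (R = Rz(yaw) Ry(pitch) Rx(roll)).
In Python, from workcell import env gives the robot as it stands. The module is installed in compiled form; this text tells all that it offers.
- The arm moves only by the shell command python3 -m handwheel 'ROWS' [FORCE]. ROWS is JSON, a list of rows, each a list of 7 numbers: the turn, a rotation vector about the tool's x, y, z normalised to -1 to 1, where 1 is pi rad, then the shift along the tool's x, y, z normalised to -1 to 1, where 1 is 0.25 m, then the opening, from 0 (shut) to 1 (fully open). In form: [[wx, wy, wz, x, y, z, hand], ...]. A call has 1 to 20 rows; each row is the pose to reach, as a shift and turn from the pose commanded when the call began, along the tool's axes at that moment, turning the shorter way round; what a row does not reach only later rows make up. A row lasts 1/12 s, in which the tool goes at most 41.7 mm and 7.16 degrees, less where a joint would pass 70% of its speed; a pose out of reach is approached as far as the arm can. A call with a number of a shift or a turn outside -1 to 1 is refused whole. A call with a gripper value outside its range is refused whole. The fingers move at their own pace and stop on an object; FORCE is the grip in N (left out, the last holds). Time passes only in rows, so rows that repeat a pose let the fingers close. It gives the time, the measured TCP pose, the force and the opening at its end, in the units of the state.
- env.observe(): the state, without advancing time (a new reading comes with each control period).
- env.grab_frame(name): name is "scene" or "top" or "wrist"; returns a dict with "frame" (400x640x3 uint8, red, green, blue), "depth" (400x640 float32, mm along the optical axis (not along the pixel's ray), 0 where there is no reading), "fovy" (degrees; the focal length in pixels is half the picture's height over the tangent of half this angle, whatever the lens; pixels are square), "cx", "cy" (the principal point, pixels), "R" (3x3) and "t" (3): a world point X has camera coordinates R X + t; the wrist camera has in their place "T_tool_cam" (4x4, takes a point from camera to tool coordinates, whose origin is the TCP and whose axes are the tool frame's). Camera axes: x right, y down, z forward; pixel columns grow to the right and rows downward; lengths in mm; the calibration is good to about 2 mm. A picture is of the moment at which its call begins: read the wrist's pose just before it.
- env.close_job(): hands the job in, once; it reports no verdict.
The state is a dict: "time_s": time; "joint_positions": joint angles; "joint_vel": joint speeds; "effort": joint torques, N m; "tool_pos": TCP position; "tcp_rot": TCP orientation; "wrist_force": force on the tool from outside, world axes, zero at the start; "torque": the same for the moment, N m; "finger_gap": opening from 0.0 (shut) to 1.0 (fully open).
Only numpy, scipy, OpenCV 4.12 (cv2) and the standard library are available. Lean on these libraries where they do the work, as an engineer would, in place of code of your own. Each camera call takes 0.05 s, during which the arm holds its last target.

### The job

On the bench's hitch rig, draw the keeper pin out of the tongue and stow it upright, head up, fully down in the hole of the plywood block, and let go of it. Then pull the spring latch sideways all the way out by its paddle while the tongue is still down and, keeping it pulled, lift the tongue off the ball. Finish while holding the tongue in the gripper, still, with its coupler end at least 6 cm above where it sat, and leave the other things on the bench alone.

Things in the scene. Friction and masses are not known exactly. Their poses are not given: they have to be found in the camera images.
- rig: Fixed hitch rig: steel base plate 110 x 370 x 10 mm with a 32 mm steel ball and a hinge stand (two grey cheeks, tops 100 mm high). Origin on the bench below the ball, whose centre is 70 mm up; z up, +y from the ball along the tongue to its hinge, -x the side to which the latch pulls out (towards the robot, within 0.3 rad). Offsets 'in the rig frame' below hold with the tongue down.
- tongue: Grey steel tongue, 0.55 to 1.05 kg, hinged to the rig, sitting on the ball. Origin on the hinge axis (along rig x, at rig y 260, z 70 mm); axes as the rig's when down. Bar 36 mm wide, top 84 mm up. Coupler housing over the ball at its free end: 56 x 66 mm, roof 94 mm and central dome 100 mm up. It turns about the rig's -x to lift the coupler, up to 0.7 rad, and falls back if let go.
- coupler (a point): Centre of the coupler's socket, on the tongue: at the ball's centre, 70 mm above the bench, when the tongue is down; 260 mm from the hinge axis.
- latch (a joint): Spring latch on the tongue, a steel plate forked under the ball. 0 = in (locks the tongue to the ball), 0.025 m = all the way out, at its stop; slides to -x of the rig. The spring pulls it back in with about 4 N at 0, 10 N when out. Out by over 20 mm it clears the ball and the tongue can be lifted; let go, it springs back in. While the pin is in the bracket it is blocked after a few mm.
- paddle_top (a point): Top centre of the latch's upright steel paddle, its handle: 12 mm thick (x, the direction of the pull), 26 mm wide (y). Top 140 mm up, at rig x -45 mm, y 0 when in. Its top 40 mm stand clear above the coupler; pinch it there from above by the two broad faces. It moves with the latch and the tongue, and the tongue can be lifted by it.
- bracket_hole (a point): Centre of the mouth of the 13 mm through hole for the pin, in the top (78 mm up) of a dark steel bracket on the tongue's -x side, at rig x -60 mm, y +80 mm. The bracket is 46 mm wide (y), 16 mm thick and reaches out to rig x -86 mm.
- pin: Loose steel keeper pin, 55 to 90 g, 68 mm long: shank 10 mm diameter x 30 mm, then a flange 30 mm diameter x 4 mm, then a square head 18 x 18 x 34 mm, its flats along x and y. Origin at the shank's free end, z along the pin to the head. At the start it hangs upright, square to the rig, in the bracket's hole, its origin 48 mm above the bench.
- pin_head (a point): Centre of the top of the pin's head, 68 mm along the pin from its origin; 116 mm above the bench at the start.
- block: Fixed plywood block 80 x 80 x 45 mm with one round hole in the middle of its top. Origin under its centre.
- block_hole0 (a point): Centre of the hole's mouth, in the block's top face 45 mm above the bench; hole 16 mm diameter, 38 mm deep. A stowed pin stands with its flange flat on the top face, its origin 30 mm below this point.
- screwdriver: Bystander: screwdriver 200 mm long with a red handle, lying on the bench. Origin under it.
- pliers: Bystander: pliers about 150 mm long with green grips, lying on the bench. Origin under them.
- craftbox: Bystander: closed plywood craft box 74 x 74 x 64 mm with an upright plywood bird figure on its lid, 136 mm high in all. Origin under its centre.
- bin: Bystander: open blue plastic bin 150 x 210 x 90 mm. Origin under its centre.
Things that resemble listed ones, but are neither listed nor needed, are in the scene too. Several things have the shape of the pin; the one meant has the colours described above. What is shaped like the block but pink is not meant.

How it is judged:
By the outcome, as a careful person would: the job done as asked, in the order asked, and still so for the second after the job is handed in, while the arm keeps its last pose, push and grip.
It also fails if it takes over 58 s, if anything falls off the work surface, if the arm or the gripper's body presses on something with over 40 N, if the wrist force passes 120 N, or if a joint passes its speed limit or range.

## Working session

There is one attempt and no reset: what is moved stays moved. The work goes in short steps, Python scripts to look and compute and a shell command to move; the robot and the scene stay as the last step left them, time stands still between calls to the robot, and variables do not carry over. Pictures are saved under pics/ and viewed, and the job is handed in when it is done.

```bash
mkdir -p pics; ls; cat > h.py <<'E'
import numpy as np, cv2
from workcell import env
def save(n,c):
    f=env.grab_frame(c); cv2.imwrite(f'pics/{n}.png',f['frame'][:,:,::-1]); np.savez(f'pics/{n}.npz',**f); return f
def cam(f):
    fl=200/np.tan(np.radians(f['fovy'])/2); return fl,f['cx'],f['cy']
E
python3 - <<'E'
from h import *
print(env.observe())
for c in('scene','top','wrist'):
    f=save(c+'0',c); print(c,{k:(v if np.size(v)<17 else v.shape) for k,v in f.items()})
E
```

```text
pics
{'time_s': 0.0, 'joint_positions': array([-1.23702048e+00,  2.13340161e-01, -3.50392999e-02,  1.32349586e+00,
        5.96810203e-06,  1.57081511e+00]), 'joint_vel': array([-0.00224001,  0.0011579 , -0.0007567 , -0.00072479, -0.00075552,
       -0.00093786]), 'effort': array([ 5.32425518e-03, -6.86147904e+01,  4.87128639e+01,  1.72775192e-02,
        2.69869643e-04, -4.94098117e-06]), 'tool_pos': array([ 163.70014839, -472.09383004,  230.83200828]), 'tcp_rot': array([-1.57079038e+00,  1.07899370e-03, -1.23703926e+00]), 'wrist_force': array([-0.0615907 ,  0.04478833, -0.25069905]), 'torque': array([-0.02964857,  0.0102315 ,  0.06737928]), 'finger_gap': 0.9962852872387847}
scene {'frame': (400, 640, 3), 'depth': (400, 640), 'fovy': 42.28800330015908, 'cx': 325.65308578420337, 'cy': 203.31789770314373, 'R': array([[ 0.14982255,  0.98869305, -0.00626599],
       [ 0.55493919, -0.08933498, -0.82708026],
       [-0.81828828,  0.12043803, -0.56204891]]), 't': array([-165.65574087, -222.11304046, 1795.56590674])}
top {'frame': (400, 640, 3), 'depth': (400, 640), 'fovy': 52.2133446753837, 'cx': 317.6882610262742, 'cy': 199.03552185989702, 'R': array([[ 0.01916408, -0.99943107, -0.02775385],
       [-0.9897341 , -0.01503129, -0.14212834],
       [ 0.1416303 ,  0.03019269, -0.98945907]]), 't': array([  68.99051242,  601.59902057, 1098.83687272])}
wrist {'frame': (400, 640, 3), 'depth': (400, 640), 'fovy': 65.94077518492306, 'cx': 320.5667040431397, 'cy': 198.18677627320977, 'T_tool_cam': array([[ 9.99999137e-01, -1.26944127e-03,  3.39764239e-04,
         5.12711059e-01],
       [-7.11833289e-04, -3.05928872e-01,  9.52054105e-01,
        -1.42940963e+02],
       [-1.10463308e-03, -9.52053525e-01, -3.05929512e-01,
         7.74954736e+01],
       [ 0.00000000e+00,  0.00000000e+00,  0.00000000e+00,
         1.00000000e+00]])}
```

View pics/top0.png

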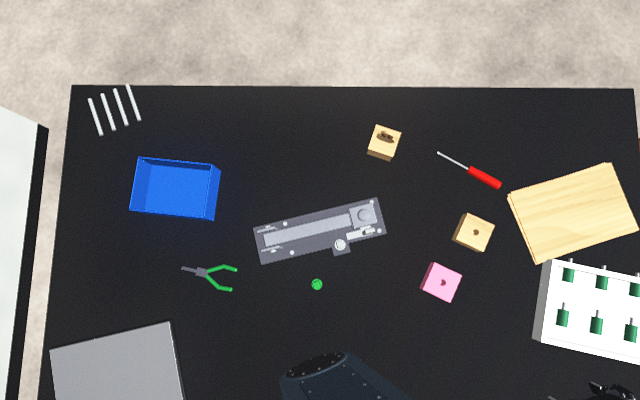

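View pics/scene0.png

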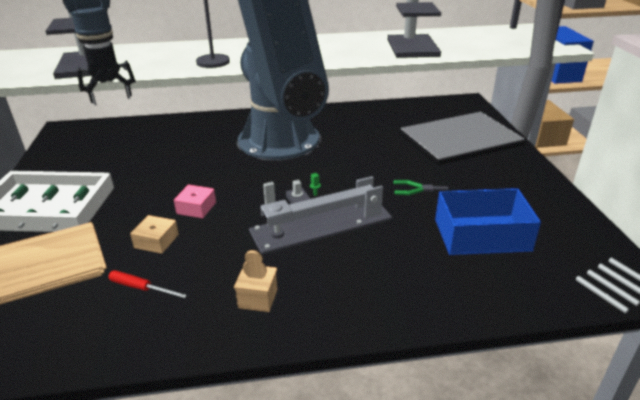

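View pics/wrist0.png

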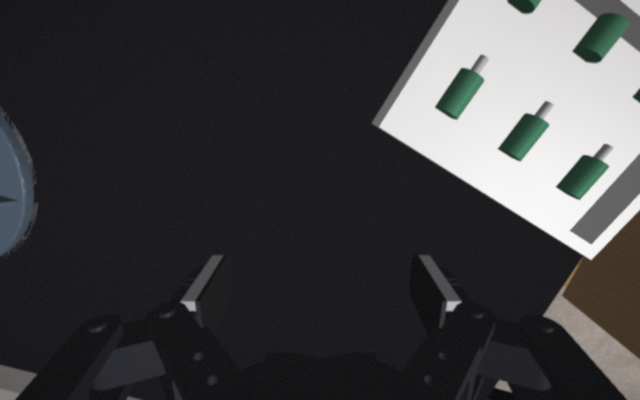

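The top view shows the rig from (258,245) at the hinge to (380,215) at the coupler. The grey pin is near (340,244), the paddle near (360,232), and the plywood block hole near (476,232). A green pin-shaped decoy stands at (317,284). I'll zoom in next.

```bash
python3 - <<'E'
import cv2
i=cv2.imread('pics/top0.png')
cv2.imwrite('pics/topz.png',cv2.resize(i[185:285,240:400],None,fx=5,fy=5,interpolation=cv2.INTER_CUBIC))
cv2.imwrite('pics/topb.png',cv2.resize(i[190:310,410:510],None,fx=5,fy=5,interpolation=cv2.INTER_CUBIC))
i=cv2.imread('pics/scene0.png')
cv2.imwrite('pics/scz.png',cv2.resize(i[160:260,230:400],None,fx=4.5,fy=4.5,interpolation=cv2.INTER_CUBIC))
E
```

```text
(no output)
```

View pics/topz.png

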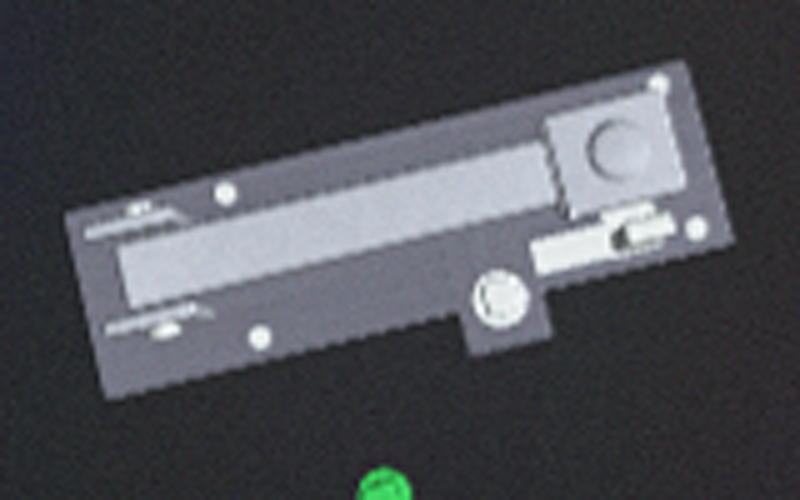

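View pics/topb.png

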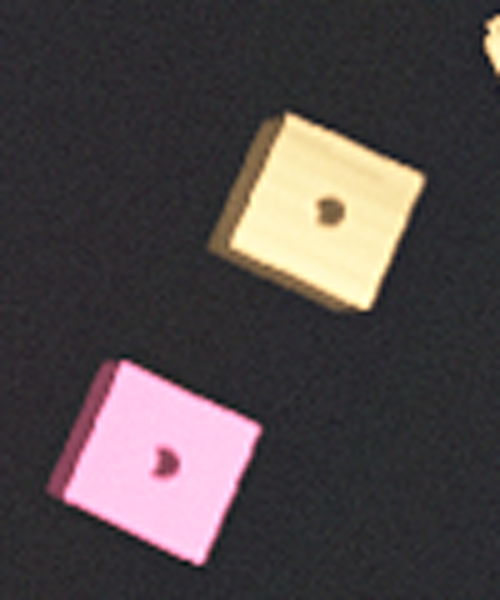

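View pics/scz.png

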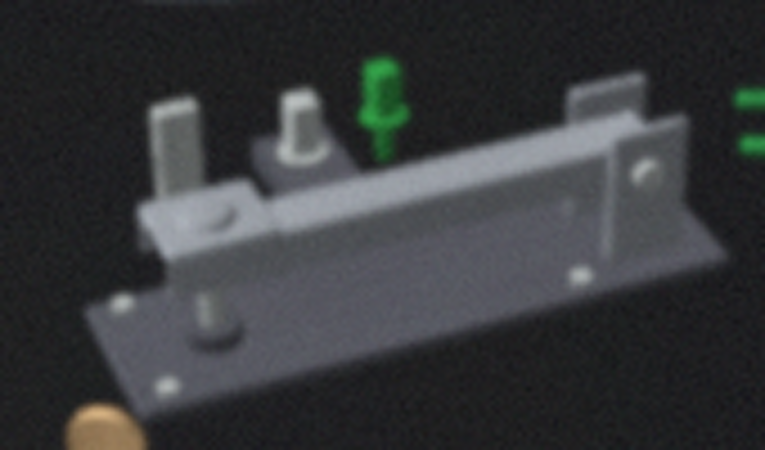

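```bash
cat >> h.py <<'E'
def ray(f,u,v,z):
    fl,cx,cy=cam(f); R=f['R'];t=f['t']; C=-R.T@t
    d=R.T@np.array([(u-cx)/fl,(v-cy)/fl,1]); return C+d*(z-C[2])/d[2]
def back(f,u,v,d):
    fl,cx,cy=cam(f); return f['R'].T@(np.array([(u-cx)/fl*d,(v-cy)/fl*d,d])-f['t'])
E
python3 - <<'E'
from h import *
f=dict(np.load('pics/top0.npz')); z=lambda u,v,h,o=(240,185):ray(f,o[0]+(u+.5)/5-.5,o[1]+(v+.5)/5-.5,h)
P=[z(*p,10) for p in[(65,213),(688,60),(735,243),(105,398)]]
for p in P: print(p.round(1))
for a,b in((0,1),(1,2),(2,3),(3,0)):
    d=P[b]-P[a]; print(np.linalg.norm(d).round(1), np.degrees(np.arctan2(d[1],d[0])).round(2))
print('dome',z(617,150,100)); print('pinflange/head',z(500,298,82),z(502,296,116))
print('bar corner',z(118,248,84),z(128,307,84),z(545,143,84),z(562,205,84))
print('padtop?',z(640,228,140),z(560,252,140))
print('block hole',z(330,212,45,(410,190)),'corners',[z(*p,45,(410,190)).round(1) for p in[(287,115),(424,180),(370,310),(232,246)]])
d=f['depth']
for n,(u,v) in dict(pin=(340,244),dome=(363,215),bar=(300,230),blk=(470,226),white1=(355,234),white2=(370,231),dark=(364.5,232.3)).items():
    print(n,[back(f,u+i,v,d[int(v),int(u)+i]).round(1) for i in(-1,0,1)])
E
```

```text
[520.7 265.5  10. ]
[614.9 -90.6  10. ]
[ 510.3 -117.    10. ]
[416.4 238.4  10. ]
368.4 -75.2
107.9 -165.83
367.6 104.79
107.8 14.59
dome [552.63492392 -42.77538064 100.        ]
pinflange/head [474.43613008  17.54241275  82.        ] [474.36093632  17.37342812 116.        ]
bar corner [497.26420975 222.21956691  84.        ] [465.97711256 215.66547749  84.        ] [557.48100892  -5.55842885  84.        ] [524.35114993 -14.89846944  84.        ]
padtop? [508.98135995 -51.23669819 140.        ] [496.17400097 -10.99680214 140.        ]
block hole [ 515.63719861 -354.62075371   45.        ] corners [array([ 568.7, -333. ,   45. ]), array([ 534. , -406.2,   45. ]), array([ 462.8, -374.2,   45. ]), array([ 496.1, -301. ,   45. ])]
pin [array([473.9,  19.9, 113. ]), array([474. ,  17.3, 112.8]), array([473.9,  14.8, 115.1])]
dome [array([551.5, -40.1, 100.6]), array([551.7, -42.9,  98.9]), array([551.8, -45.6,  98.2])]
bar [array([510.1, 126.5,  84.3]), array([510.1, 123.8,  84.9]), array([510.4, 121.3,  82.2])]
blk [array([ 531.8, -337.4,   44.8]), array([ 531.8, -339.9,   45.3]), array([ 531.8, -342.6,   45.4])]
white1 [array([503.6, -21.9,  58. ]), array([ 438.5,   44.8, 1174.7]), array([503.6, -27.3,  58.9])]
white2 [array([506.9, -54.6, 141.5]), array([507.1, -57.4, 139. ]), array([507.1, -59.8, 140.3])]
dark [array([505.6, -43.6, 107.3]), array([503.9, -44. , 133.7]), array([503.8, -46.3, 136.1])]
```

```bash
cat >> h.py <<'E'
from scipy.spatial.transform import Rotation as Ro
def go(x,y,z,yaw=None,rpy=None):
    s=env.observe(); R0=Ro.from_euler('xyz',s['tcp_rot']); 
    R1=Ro.from_euler('xyz',rpy if rpy is not None else [-np.pi/2,0,yaw])
    w=(R0.inv()*R1).as_rotvec()/np.pi; d=R0.inv().apply(np.array([x,y,z])-s['tool_pos'])/250
    print('now',s['time_s'],s['tool_pos'].round(1),s['tcp_rot'].round(4),'F',s['wrist_force'].round(1),'gap',round(s['finger_gap'],3)); print('ROW',np.r_[w,d].round(4).tolist(),'mm',(d*250).round(1))
E
python3 -c "
from h import *
go(319,-227,240,-0.49)"
```

```text
now 0.15 [ 163.7 -472.2  230.9] [-1.5708e+00  9.0000e-04 -1.2370e+00] F [0.1 0.1 0.1] gap 1.003
ROW [-0.0001, -0.2378, -0.0003, -0.7231, -0.0357, 0.908] mm [-180.8   -8.9  227. ]
```

```bash
python3 -m handwheel '[[0,-0.238,0,-0.723,-0.036,0.908,0.55],[0,-0.238,0,-0.723,-0.036,0.908,0.55],[0,-0.238,0,-0.723,-0.036,0.908,0.55],[0,-0.238,0,-0.723,-0.036,0.908,0.55],[0,-0.238,0,-0.723,-0.036,0.908,0.55],[0,-0.238,0,-0.723,-0.036,0.908,0.55],[0,-0.238,0,-0.723,-0.036,0.908,0.55],[0,-0.238,0,-0.723,-0.036,0.908,0.55],[0,-0.238,0,-0.723,-0.036,0.908,0.55]]'
python3 -c "
from h import *
go(474.3,18,225,0.258)"
```

```text
time_s: 0.9
tool_pos: [320.0, -225.5, 240.4]
tcp_rot: [-1.571, -0.0, -0.485]
wrist_force: [-0.4, 0.6, 0.4]
finger_gap: 0.555
now 0.9 [ 320.  -225.5  240.4] [-1.5708e+00 -1.0000e-04 -4.8460e-01] F [-0.4  0.6  0.4] gap 0.555
ROW [0.0, -0.2364, 0.0, 0.0922, 0.0615, 1.1495] mm [ 23.   15.4 287.4]
```

```bash
python3 -m handwheel '[[0,-0.236,0,0.09,0.06,1,0.55],[0,-0.236,0,0.09,0.06,1,0.55],[0,-0.236,0,0.09,0.06,1,0.55],[0,-0.236,0,0.09,0.06,1,0.55],[0,-0.236,0,0.09,0.06,1,0.55],[0,-0.236,0,0.09,0.06,1,0.55],[0,-0.236,0,0.09,0.06,1,0.55],[0,-0.236,0,0.09,0.06,1,0.55]]'
python3 -c "
from h import *
go(474.3,18,225,0.258)
f=save('w1','wrist')"
```

```text
time_s: 1.57
tool_pos: [456.9, -16.7, 224.6]
tcp_rot: [-1.571, 0.001, 0.254]
wrist_force: [-0.6, -0.2, -0.4]
finger_gap: 0.551
now 1.5667 [456.9 -16.7 224.6] [-1.5706e+00  1.3000e-03  2.5370e-01] F [-0.6 -0.2 -0.4] gap 0.551
ROW [-0.0001, -0.0014, -0.0004, 0.1021, -0.0019, 0.1171] mm [25.5 -0.5 29.3]
```

View pics/w1.png

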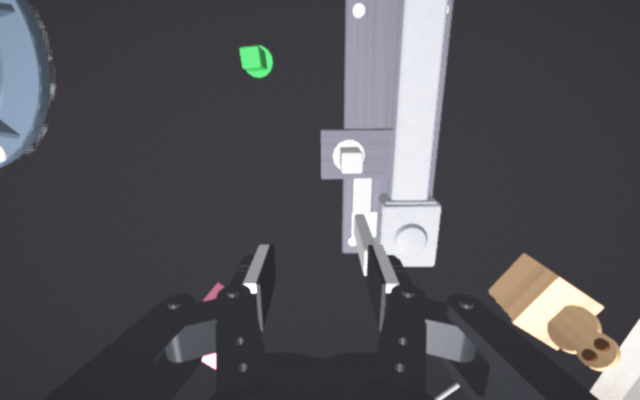

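The wrist view shows the pin head top at about (351,161) in the bracket (321–394, 129–180). The paddle is behind the right finger at about (367,225), and the dome is at (410,238).

```bash
cat >> h.py <<'E'
def wray(f,s,u,v,z):
    fl,cx,cy=cam(f); T=f['T_tool_cam']; R=Ro.from_euler('xyz',s['tcp_rot']).as_matrix()
    C=R@T[:3,3]+s['tool_pos']; d=R@T[:3,:3]@np.array([(u-cx)/fl,(v-cy)/fl,1]); return C+d*(z-C[2])/d[2]
E
python3 - <<'E'
from h import *
f=dict(np.load('pics/w1.npz')); s=env.observe(); g=cv2.cvtColor(f['frame'],cv2.COLOR_RGB2GRAY)
s['tool_pos']=np.array([456.9,-16.7,224.6]); print(s['tool_pos'])
cv2.imwrite('pics/w1z.png',cv2.resize(f['frame'][100:290,300:460,::-1],None,fx=3.2,fy=3.2,interpolation=cv2.INTER_CUBIC))
# points by heights from depth
fl,cx,cy=cam(f);T=f['T_tool_cam'];R=Ro.from_euler('xyz',s['tcp_rot']).as_matrix()
v,u=np.mgrid[:400,:640];d=f['depth'];X=np.stack([(u-cx)/fl*d,(v-cy)/fl*d,d],-1)@(R@T[:3,:3]).T+R@T[:3,3]+s['tool_pos']
def rep(n,m):
    p=X[m]; 
    if len(p): print(n,m.sum(),p.mean(0).round(1),'px',u[m].mean().round(1),v[m].mean().round(1),p.min(0).round(0),p.max(0).round(0))
box=lambda a,b,c,e:(u>a)&(u<b)&(v>c)&(v<e)
rep('head',box(330,372,140,185)&(abs(X[...,2]-116)<4))
rep('flange',box(330,372,140,185)&(abs(X[...,2]-82)<3))
rep('padtop',box(345,385,200,260)&(abs(X[...,2]-140)<4))
rep('roof',box(370,445,200,275)&(abs(X[...,2]-94)<3))
rep('dome',box(370,445,200,275)&(abs(X[...,2]-100)<2.5))
rep('bracket',box(315,400,125,185)&(abs(X[...,2]-78)<3))
m=box(380,460,5,190)&(abs(X[...,2]-84)<4);rep('bar',m)
p=X[m][:,:2];vx,vy,_,_=cv2.fitLine(p.astype(np.float32),cv2.DIST_L2,0,.01,.01).ravel();print('bar dir deg',np.degrees(np.arctan2(vy,vx)))
E
```

```text
[456.9 -16.7 224.6]
head 470 [473.7  16.3 116.1] px 351.5 162.4 [464.   6. 113.] [485.  26. 118.]
flange 423 [474.4  16.4  81.2] px 348.6 155.0 [457.  -8.  79.] [501.  33.  85.]
padtop 50 [502.3 -50.3 138.6] px 364.9 253.2 [501. -56. 136.] [504. -45. 141.]
roof 2564 [551.2 -37.7  94.5] px 411.1 230.9 [518. -76.  91.] [586.  -6.  97.]
dome 665 [551.8 -45.2  99.1] px 410.4 240.4 [537. -61.  98.] [566. -31. 102.]
bracket 2715 [484.4  20.5  78.5] px 359.8 152.9 [444. -12.  75.] [522.  52.  81.]
bar 7477 [518.   80.3  84.2] px 417.4 94.9 [484.  -5.  80.] [557. 153.  87.]
bar dir deg -75.24309
```

View pics/w1z.png

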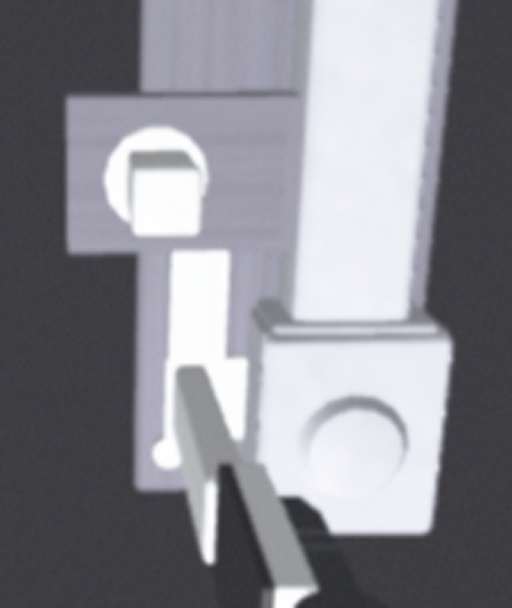

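```bash
python3 -m handwheel '[[0,-0.0014,-0.0004,0.1025,0,0.113,0.5],[0,-0.0014,-0.0004,0.1025,0,0.113,0.5],[0,-0.0014,-0.0004,0.1025,0.18,0.113,0.5],[0,-0.0014,-0.0004,0.1025,0.3,0.113,0.5],[0,-0.0014,-0.0004,0.1025,0.36,0.113,0.5],[0,-0.0014,-0.0004,0.1025,0.36,0.113,0.5]]'
python3 -c "
from h import *
go(474,17,88,0.258)
f=save('w2','wrist')"
```

```text
time_s: 2.12
tool_pos: [471.7, 14.6, 132.3]
tcp_rot: [-1.57, 0.004, 0.253]
wrist_force: [-0.8, 0.1, -0.1]
finger_gap: 0.497
now 2.1167 [471.7  14.6 132.3] [-1.5699  0.0039  0.2527] F [-0.8  0.1 -0.1] gap 0.497
ROW [-0.0003, -0.0017, -0.0012, 0.0121, 0.1773, 0.0069] mm [ 3.  44.3  1.7]
```

View pics/w2.png

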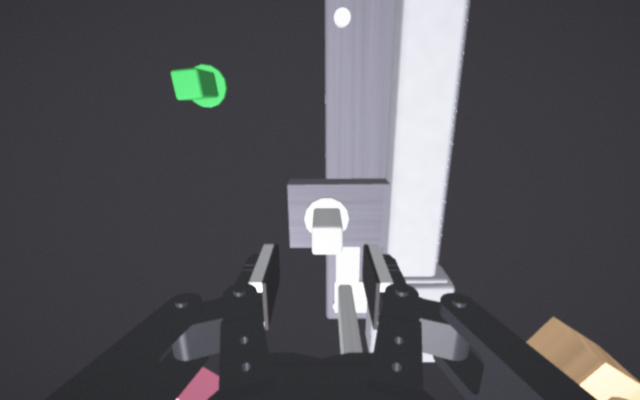

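The pin head top is at about (327,241), between the fingers. The paddle top edge is at (346,290), inside the right finger and clear of it. I'll descend the remaining 44 mm.

```bash
python3 -m handwheel '[[0,-0.0017,-0.001,0.012,0,0.007,0.5],[0,-0.0017,-0.001,0.012,0.06,0.007,0.5],[0,-0.0017,-0.001,0.012,0.12,0.007,0.5],[0,-0.0017,-0.001,0.012,0.16,0.007,0.5],[0,-0.0017,-0.001,0.012,0.176,0.007,0.5],[0,-0.0017,-0.001,0.012,0.176,0.007,0.5]]'
python3 -c "
from h import *
go(474,17,88,0.258)
f=save('w3','wrist')"
```

```text
time_s: 2.67
tool_pos: [476.8, 18.8, 91.5]
tcp_rot: [-1.571, -0.004, 0.261]
wrist_force: [-0.9, 1.1, -0.5]
finger_gap: 0.498
now 2.6667 [476.8  18.8  91.5] [-1.5708 -0.0044  0.2614] F [-0.9  1.1 -0.5] gap 0.498
ROW [-0.0, 0.0011, 0.0014, -0.0128, 0.0139, -0.0042] mm [-3.2  3.5 -1. ]
```

View pics/w3.png

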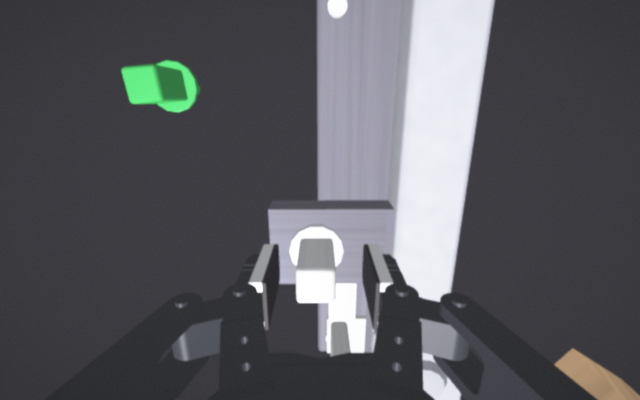

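```bash
python3 -m handwheel '[[0,0,0,0,0,0,0.5],[0,0,0,0,0,0,0.5],[0,0,0,0,0,0,0.5]]'
python3 -c "
from h import *
go(474,17,88,0.258)"
```

```text
time_s: 2.97
tool_pos: [477.1, 19.1, 91.9]
tcp_rot: [-1.571, -0.005, 0.262]
wrist_force: [-0.4, -0.1, 1.1]
finger_gap: 0.499
now 2.9667 [477.1  19.1  91.9] [-1.571  -0.0053  0.2619] F [-0.4 -0.1  1.1] gap 0.499
ROW [0.0001, 0.0012, 0.0017, -0.0143, 0.0156, -0.0048] mm [-3.6  3.9 -1.2]
```

```bash
python3 -m handwheel '[[0,0.0012,0.0017,-0.0143,0.0156,-0.0048,0.5],[0,0.0012,0.0017,-0.0143,0.0156,-0.0048,0.5],[0,0.0012,0.0017,-0.0143,0.0156,-0.0048,0.5]]'
python3 - <<'E'
from h import *
go(474,17,88,0.258)
s=env.observe();f=save('w4','wrist')
g=f['frame'].min(2); m=((g>215)).astype(np.uint8); m[:, :285]=0;m[:,360:]=0
n,l,st,c=cv2.connectedComponentsWithStats(m)
for i in range(1,n):
    if st[i,4]>60: print(st[i],c[i].round(1))
E
```

```text
time_s: 3.22
tool_pos: [473.3, 16.9, 87.2]
tcp_rot: [-1.571, 0.002, 0.258]
wrist_force: [1.0, 0.1, -0.2]
finger_gap: 0.498
now 3.2167 [473.3  16.9  87.2] [-1.5707e+00  1.5000e-03  2.5790e-01] F [ 1.   0.1 -0.2] gap 0.498
ROW [-0.0, -0.0, -0.0005, 0.003, -0.0033, -0.0003] mm [ 0.7 -0.8 -0.1]
[334   0  20  14 229] [343.4   5.6]
[296 228  56  41 854] [322.5 243.9]
[ 304  274   56   81 2351] [334.3 300.9]
```

View pics/w4.png

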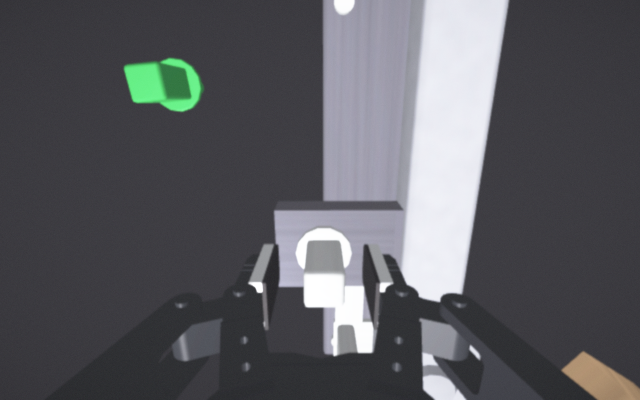

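```bash
python3 - <<'E'
from h import *
s=env.observe();f=dict(np.load('pics/w4.npz'))
for u,v,z in((325,289,116),(304.5,272,116),(345,272,116),(304.5,305,116),(344,305,116),(324,246,82)): 
    p=wray(f,s,u,v,z); print(p.round(1), Ro.from_euler('xyz',s['tcp_rot']).inv().apply(p-s['tool_pos']).round(1))
E
```

```text
[474.4  17.1 116. ] [  1.  -28.7  -0. ]
[463.9  23.  116. ] [ -7.7 -28.7   8.3]
[480.5  27.3 116. ] [  9.4 -28.7   8.3]
[467.9   7.  116. ] [ -8.  -28.7  -8.2]
[484.6  11.4 116. ] [  9.3 -28.7  -8.2]
[473.5  20.4  82. ] [0.9 5.3 3.3]
```

```bash
python3 -m handwheel '[[0,0,0,0.003,-0.003,0,0.5],[0,0,0,0.003,-0.003,0,0],[0,0,0,0.003,-0.003,0,0],[0,0,0,0.003,-0.003,0,0],[0,0,0,0.003,-0.003,0,0],[0,0,0,0.003,-0.003,0,0],[0,0,0,0.003,-0.003,0,0]]' 40
python3 -c "
from h import *
go(474,17,88,0.258)"
```

```text
time_s: 3.85
tool_pos: [474.4, 17.2, 88.3]
tcp_rot: [-1.571, 0.001, 0.258]
wrist_force: [-1.5, 1.0, 5.2]
finger_gap: 0.2
now 3.85 [474.4  17.2  88.3] [-1.5708e+00  7.0000e-04  2.5810e-01] F [-1.5  1.   5.2] gap 0.2
ROW [0.0, 0.0, -0.0002, -0.0018, 0.0013, -0.0003] mm [-0.4  0.3 -0.1]
```

```bash
python3 -m handwheel '[[0,0,0,0,-0.02,0,0],[0,0,0,0,-0.05,0,0],[0,0,0,0,-0.09,0,0],[0,0,0,0,-0.13,0,0],[0,0,0,0,-0.18,0,0],[0,0,0,0,-0.24,0,0],[0,0,0,0,-0.3,0,0],[0,0,0,0,-0.36,0,0],[0,0,0,0,-0.42,0,0],[0,0,0,0,-0.48,0,0],[0,0,0,0,-0.48,0,0],[0,0,0,0,-0.48,0,0]]'
python3 -c "
from h import *
go(515.5,-220,208,-0.3)
f=save('w5','wrist')"
```

```text
time_s: 4.85
tool_pos: [475.0, 17.2, 209.3]
tcp_rot: [-1.571, -0.001, 0.258]
wrist_force: [-0.5, -0.6, -0.7]
finger_gap: 0.204
now 4.85 [475.   17.2 209.3] [-1.5713e+00 -1.1000e-03  2.5800e-01] F [-0.5 -0.6 -0.7] gap 0.204
ROW [0.0001, 0.1776, 0.0004, -0.0854, 0.0054, -0.9587] mm [ -21.4    1.4 -239.7]
```

View pics/w5.png

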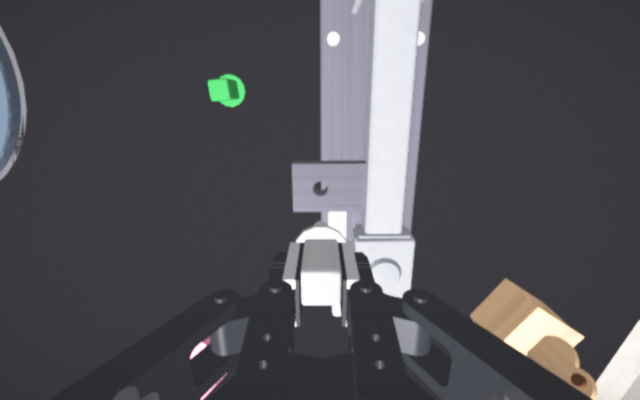

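The pin is out and held. The empty bracket hole is visible at (320,187). Next I move toward the plywood block.

```bash
python3 -m handwheel '[[0,0.06,0,-0.028,0,-0.16,0],[0,0.1,0,-0.045,0,-0.3,0],[0,0.14,0,-0.06,0,-0.45,0],[0,0.178,0,-0.075,0,-0.6,0],[0,0.178,0,-0.085,0,-0.75,0],[0,0.178,0,-0.085,0,-0.85,0],[0,0.178,0,-0.085,0,-0.94,0],[0,0.178,0,-0.085,0,-0.96,0],[0,0.178,0,-0.085,0,-0.96,0],[0,0.178,0,-0.085,0,-0.96,0]]'
python3 -c "
from h import *
go(515.5,-354,140,-0.3)"
```

```text
time_s: 5.73
tool_pos: [514.7, -219.7, 207.5]
tcp_rot: [-1.571, 0.002, -0.301]
wrist_force: [-0.6, 1.3, -0.5]
finger_gap: 0.205
now 5.7333 [ 514.7 -219.7  207.5] [-1.5709  0.0021 -0.3014] F [-0.6  1.3 -0.5] gap 0.205
ROW [0.0, -0.0004, -0.0007, 0.1632, 0.2699, -0.5119] mm [  40.8   67.5 -128. ]
```

```bash
python3 -m handwheel '[[0,0,-0.0007,0.05,0,-0.15,0],[0,0,-0.0007,0.1,0.05,-0.3,0],[0,0,-0.0007,0.14,0.13,-0.43,0],[0,0,-0.0007,0.163,0.22,-0.5,0],[0,0,-0.0007,0.163,0.27,-0.512,0],[0,0,-0.0007,0.163,0.27,-0.512,0],[0,0,-0.0007,0.163,0.27,-0.512,0],[0,0,-0.0007,0.163,0.27,-0.512,0]]'
python3 -c "
from h import *
go(515.5,-354,120,-0.3)
f=save('w6','wrist')"
```

```text
time_s: 6.4
tool_pos: [516.7, -353.4, 142.1]
tcp_rot: [-1.571, -0.003, -0.3]
wrist_force: [0.8, -0.5, -0.4]
finger_gap: 0.202
now 6.4 [ 516.7 -353.4  142.1] [-1.5715 -0.0026 -0.2997] F [ 0.8 -0.5 -0.4] gap 0.202
ROW [0.0002, 0.0001, 0.0008, -0.004, 0.0883, -0.0035] mm [-1.  22.1 -0.9]
```

View pics/w6.png

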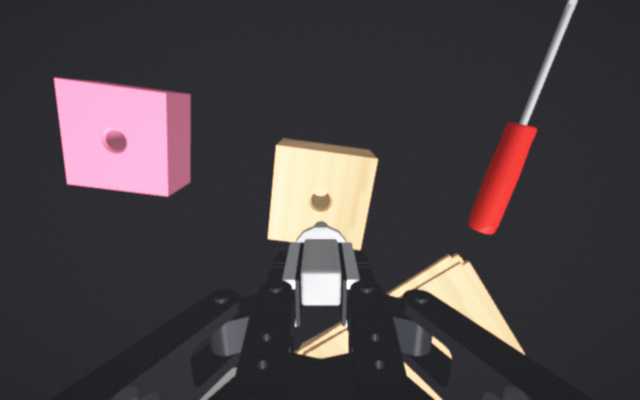

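The plywood block top spans roughly (268–377, 140–248). The hole is at (320,201), just above the flange at (320,228).

```bash
python3 - <<'E'
from h import *
s=env.observe();f=dict(np.load('pics/w6.npz'))
s['tool_pos']=np.array([516.7,-353.4,142.1])
fr=f['frame'].astype(int); g=fr[180:222,300:342,0]; m=(g<150)
v,u=np.nonzero(m); print(len(u),u.min()+300,u.max()+300,v.min()+180,v.max()+180)
hsv=cv2.cvtColor(f['frame'],cv2.COLOR_RGB2HSV)
cv2.imwrite('pics/w6z.png',cv2.resize(f['frame'][130:320,250:400,::-1],None,fx=3.2,fy=3.2,interpolation=cv2.INTER_CUBIC))
for u,v,z in((320.3,201,45),(278,140.5,45),(375,156,45),(361,249,45),(269,239.5,45)):
    p=wray(f,s,u,v,z); print(p.round(1), Ro.from_euler('xyz',s['tcp_rot']).inv().apply(p-s['tool_pos']).round(1))
# pin in hand
for u,v,y in((302,305,-28.7),(340,305,-28.7),(305,243,-28.7),(337,243,-28.7)):
    p=wray(f,s,u,v,s['tool_pos'][2]+28); print('head',Ro.from_euler('xyz',s['tcp_rot']).inv().apply(p-s['tool_pos']).round(1))
E
```

```text
101 313 328 196 206
[ 515.7 -355.6   45. ] [-0.6 97.1 -2.3]
[ 499.2 -298.9   45. ] [-33.2  97.   47. ]
[ 567.7 -332.8   45. ] [42.3 97.2 34.8]
[ 536.3 -407.8   45. ] [ 34.5  97.3 -46.1]
[ 463.6 -375.6   45. ] [-44.5  97.  -36.8]
head [ -8.6 -28.   -9. ]
head [  8.1 -28.   -9.1]
head [ -6.8 -28.   21.1]
head [  6.3 -28.   21.1]
```

View pics/w6z.png

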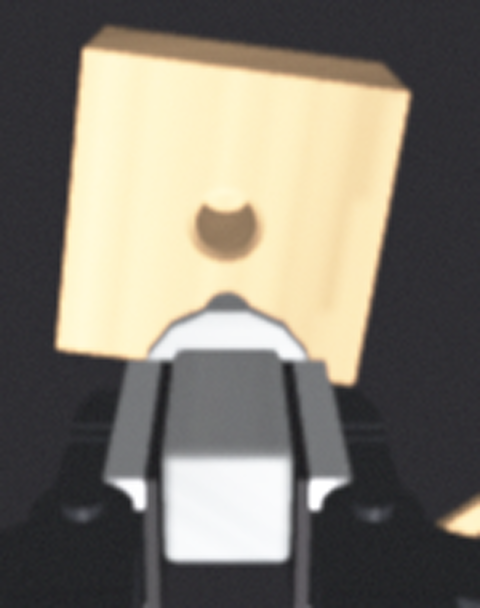

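```bash
python3 -c "
from h import *
go(515.9,-354.8,80,-0.3)"

```

```text
now 6.45 [ 516.9 -353.7  142.3] [-1.5717 -0.0032 -0.2996] F [-0.4  0.1 -1.1] gap 0.2
ROW [0.0003, 0.0001, 0.001, -0.0031, 0.2492, -0.0053] mm [-0.8 62.3 -1.3]
```

```bash
python3 -m handwheel '[[0.0003,0,0.001,-0.003,0.06,-0.005,0],[0.0003,0,0.001,-0.003,0.12,-0.005,0],[0.0003,0,0.001,-0.003,0.165,-0.005,0],[0.0003,0,0.001,-0.003,0.185,-0.005,0],[0.0003,0,0.001,-0.003,0.185,-0.005,0],[0.0003,0,0.001,-0.003,0.185,-0.005,0],[0.0003,0,0.001,-0.003,0.185,-0.005,0]]'
python3 -c "
from h import *
go(515.9,-354.8,56,-0.3)
f=save('w7','wrist'); cv2.imwrite('pics/w7z.png',cv2.resize(f['frame'][130:320,250:400,::-1],None,fx=3.2,fy=3.2,interpolation=cv2.INTER_CUBIC))
"
```

```text
time_s: 7.03
tool_pos: [515.6, -355.7, 95.7]
tcp_rot: [-1.571, 0.0, -0.301]
wrist_force: [-1.1, 0.3, -0.4]
finger_gap: 0.206
now 7.0333 [ 515.6 -355.7   95.7] [-1.5709e+00  1.0000e-04 -3.0070e-01] F [-1.1  0.3 -0.4] gap 0.206
ROW [0.0, -0.0002, -0.0, -0.0, 0.159, 0.0038] mm [-0.  39.7  0.9]
```

View pics/w7z.png

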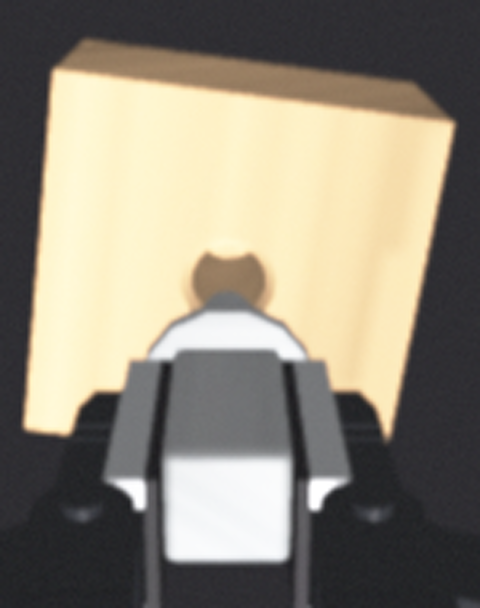

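The hole is centred under the shank, about 228 against 226 in zoom pixels. I'll lower it slowly.

```bash
python3 -m handwheel '[[0,0,0,0.001,0.03,0.002,0],[0,0,0,0.001,0.06,0.002,0],[0,0,0,0.001,0.085,0.002,0],[0,0,0,0.001,0.1,0.002,0],[0,0,0,0.001,0.1,0.002,0],[0,0,0,0.001,0.1,0.002,0]]'
python3 -c "
from h import *
go(515.9,-355,56,-0.3)
"
```

```text
time_s: 7.58
tool_pos: [515.1, -355.1, 69.1]
tcp_rot: [-1.57, 0.002, -0.301]
wrist_force: [-0.1, -0.4, -0.1]
finger_gap: 0.205
now 7.5833 [ 515.1 -355.1   69.1] [-1.5702  0.0024 -0.3012] F [-0.1 -0.4 -0.1] gap 0.205
ROW [-0.0002, -0.0004, -0.0008, 0.003, 0.0524, 0.0013] mm [ 0.8 13.1  0.3]
```

Tip is about 16 mm inside the hole with no contact force. I'll continue down.

```bash
python3 -m handwheel '[[0,0,-0.0008,0.003,0.02,0.001,0],[0,0,-0.0008,0.003,0.035,0.001,0],[0,0,-0.0008,0.003,0.045,0.001,0],[0,0,-0.0008,0.003,0.05,0.001,0],[0,0,-0.0008,0.003,0.05,0.001,0],[0,0,-0.0008,0.003,0.05,0.001,0]]'
python3 -c "
from h import *
go(515.9,-355,56,-0.3)
"
```

```text
time_s: 8.08
tool_pos: [516.1, -355.2, 57.0]
tcp_rot: [-1.57, -0.001, -0.301]
wrist_force: [-0.1, -0.4, -0.7]
finger_gap: 0.2
now 8.0833 [ 516.1 -355.2   57. ] [-1.5703e+00 -7.0000e-04 -3.0110e-01] F [-0.1 -0.4 -0.7] gap 0.2
ROW [-0.0001, -0.0004, 0.0002, -0.001, 0.0038, 0.0004] mm [-0.2  1.   0.1]
```

```bash
python3 -m handwheel '[[0,0,0,0,0.003,0,0],[0,0,0,0,0.006,0,0],[0,0,0,0,0.006,0,0],[0,0,0,0,0.006,0,0.25],[0,0,0,0,0.006,0,0.35],[0,0,0,0,0.006,0,0.5],[0,0,0,0,0.006,0,0.5],[0,0,0,0,0.006,0,0.5]]'
python3 -c "
from h import *
go(515.9,-355,56,-0.3)
f=save('w8','wrist')
"
```

```text
time_s: 8.75
tool_pos: [516.2, -355.2, 55.5]
tcp_rot: [-1.57, -0.001, -0.301]
wrist_force: [0.1, 0.6, 0.2]
finger_gap: 0.498
now 8.75 [ 516.2 -355.2   55.5] [-1.5703e+00 -9.0000e-04 -3.0110e-01] F [0.1 0.6 0.2] gap 0.498
ROW [-0.0001, -0.0003, 0.0003, -0.0012, -0.0021, 0.0004] mm [-0.3 -0.5  0.1]
```

View pics/w8.png

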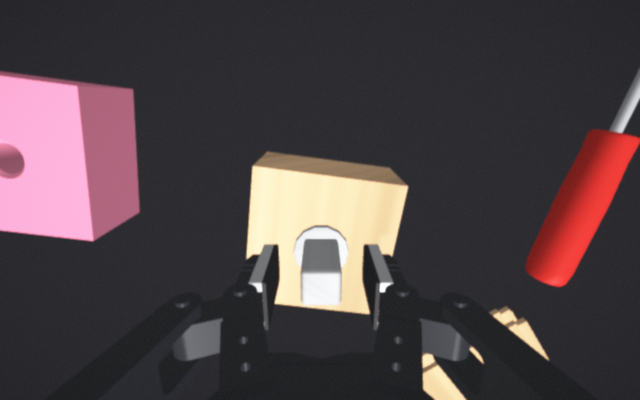

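The pin stands released in the hole. I'll back straight up and check its height.

```bash
python3 -m handwheel '[[0,0,0,0,-0.03,0,0.5],[0,0,0,0,-0.1,0,0.5],[0,0,0,0,-0.22,0,0.5],[0,0,0,0,-0.36,0,0.5],[0,0,0,0,-0.5,0,0.5],[0,0,0,0,-0.6,0,0.5],[0,0,0,0,-0.64,0,0.5],[0,0,0,0,-0.64,0,0.5],[0,0,0,0,-0.64,0,0.5]]'
python3 - <<'E'
from h import *
s=env.observe();f=save('w9','wrist')
go(508.5,-150,215,0.0)
fl,cx,cy=cam(f);T=f['T_tool_cam'];R=Ro.from_euler('xyz',s['tcp_rot']).as_matrix()
v,u=np.mgrid[:400,:640];d=f['depth'];X=np.stack([(u-cx)/fl*d,(v-cy)/fl*d,d],-1)@(R@T[:3,:3]).T+R@T[:3,3]+s['tool_pos']
m=(np.hypot(X[...,0]-516,X[...,1]+355)<9)&(X[...,2]>60); print('head',m.sum(),np.percentile(X[m],[50,90],axis=0).round(1))
r=np.hypot(X[...,0]-516,X[...,1]+355)
m=(r>20)&(r<32)&(X[...,2]>30); print('block top',np.median(X[m][:,2]))
m=(r>11)&(r<14)&(X[...,2]>30); print('flange',np.median(X[m][:,2]))
f=save('top1','top'); cv2.imwrite('pics/top1z.png',cv2.resize(f['frame'][190:280,330:520,::-1],None,fx=4.2,fy=4.2,interpolation=cv2.INTER_CUBIC))
E
```

```text
time_s: 9.55
tool_pos: [516.0, -355.3, 215.2]
tcp_rot: [-1.57, -0.001, -0.301]
wrist_force: [-0.7, 0.1, -0.4]
finger_gap: 0.496
now 9.6 [ 515.6 -355.   214.3] [-1.5699e+00  6.0000e-04 -3.0110e-01] F [-0.3  0.1  0.2] gap 0.498
ROW [-0.0003, -0.0958, -0.0001, -0.2705, -0.0021, 0.7746] mm [-67.6  -0.5 193.6]
head 488 [[ 517.7 -349.6   83.7]
 [ 521.7 -346.5  294.5]]
block top 285.67636728235357
flange 296.8005972773051
```

View pics/w9.png

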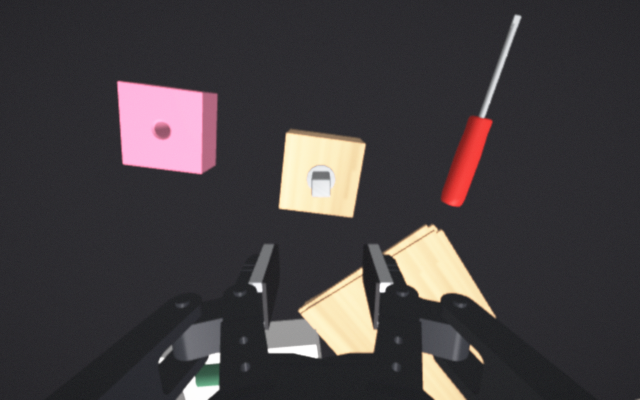

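The stowed head top reads 83.7 mm against 83 expected, so the pin is fully down. Next is the paddle.

```bash
python3 -m handwheel '[[0,-0.03,0,-0.05,0,0.14,0.6],[0,-0.06,0,-0.1,0,0.29,0.6],[0,-0.09,0,-0.15,0,0.45,0.6],[0,-0.11,0,-0.2,0,0.6,0.6],[0,-0.13,0,-0.25,0,0.72,0.6],[0,-0.15,0,-0.27,0,0.78,0.6],[0,-0.178,0,-0.27,0,0.78,0.6],[0,-0.178,0,-0.27,0,0.78,0.6],[0,-0.178,0,-0.27,0,0.78,0.6]]'
python3 -c "
from h import *
go(508.5,-55,215,0.258)"
```

```text
time_s: 10.4
tool_pos: [508.9, -148.8, 214.5]
tcp_rot: [-1.57, 0.001, 0.256]
wrist_force: [-0.8, -1.2, 0.2]
finger_gap: 0.599
now 10.4 [ 508.9 -148.8  214.5] [-1.5701e+00  5.0000e-04  2.5590e-01] F [-0.8 -1.2  0.2] gap 0.599
ROW [-0.0002, -0.0007, -0.0002, 0.0936, -0.0018, 0.3635] mm [23.4 -0.4 90.9]
```

```bash
python3 -m handwheel '[[0,-0.0007,0,0.04,0,0.15,0.6],[0,-0.0007,0,0.08,0,0.29,0.6],[0,-0.0007,0,0.094,0,0.36,0.6],[0,-0.0007,0,0.094,0,0.364,0.6],[0,-0.0007,0,0.094,0,0.364,0.6],[0,-0.0007,0,0.094,0,0.364,0.6]]'
python3 - <<'E'
from h import *
go(508.5,-55,160,0.258)
s=env.observe();f=save('w10','wrist')
fl,cx,cy=cam(f);T=f['T_tool_cam'];R=Ro.from_euler('xyz',s['tcp_rot']).as_matrix()
v,u=np.mgrid[:400,:640];d=f['depth'];X=np.stack([(u-cx)/fl*d,(v-cy)/fl*d,d],-1)@(R@T[:3,:3]).T+R@T[:3,3]+s['tool_pos']
m=(abs(X[...,2]-140)<4)&(np.hypot(X[...,0]-508,X[...,1]+55)<25)
print(m.sum(),X[m].mean(0),u[m].min(),u[m].max(),v[m].min(),v[m].max())
print(cv2.minAreaRect(X[m][:,:2].astype(np.float32)))
E
```

```text
time_s: 10.9
tool_pos: [508.8, -55.8, 215.1]
tcp_rot: [-1.571, -0.0, 0.258]
wrist_force: [0.6, -1.0, 0.1]
finger_gap: 0.602
now 10.9 [508.8 -55.8 215.1] [-1.5709e+00 -2.0000e-04  2.5800e-01] F [ 0.6 -1.   0.1] gap 0.602
ROW [0.0, -0.0, 0.0001, -0.0003, 0.2203, 0.0033] mm [-0.1 55.1  0.8]
499 [508.74461548 -55.96697521 139.90331921] 314 329 192 224
((508.7844543457031, -56.72986602783203), (11.457469940185547, 25.24679946899414), 15.095141410827637)
```

View pics/w10.png

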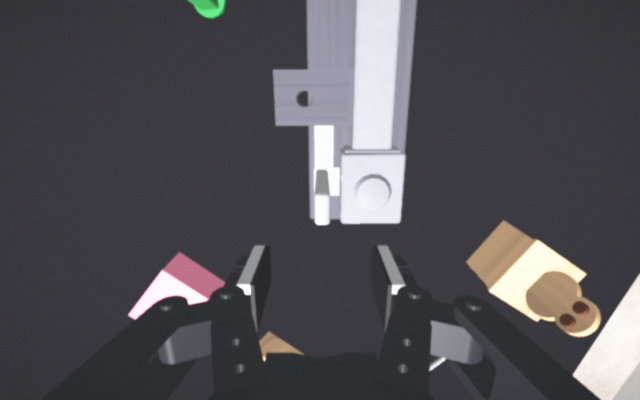

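The paddle top is at (508.7,-56.0,139.9), at image (314–329, 192–224), aligned with the jaws. I'll descend on it.

```bash
python3 -m handwheel '[[0,0,0,0,0.1,0.0,0.45],[0,0,0,0,0.2,0,0.45],[0,0,0,0,0.28,0,0.45],[0,0,0,0,0.34,0,0.45],[0,0,0,0,0.39,0,0.45],[0,0,0,0,0.42,0,0.45],[0,0,0,0,0.42,0,0.45],[0,0,0,0,0.42,0,0.45],[0,0,0,0,0.42,0,0.45]]'
python3 -c "
from h import *
go(508.7,-56,109,0.26)
f=save('w11','wrist')"
```

```text
time_s: 11.7
tool_pos: [509.4, -55.4, 111.3]
tcp_rot: [-1.571, -0.002, 0.26]
wrist_force: [-0.0, -0.4, 0.7]
finger_gap: 0.452
now 11.7 [509.4 -55.4 111.3] [-1.5712 -0.0018  0.2596] F [-0.  -0.4  0.7] gap 0.452
ROW [0.0001, -0.0001, 0.0006, -0.0035, 0.009, -0.0018] mm [-0.9  2.3 -0.4]
```

View pics/w11.png

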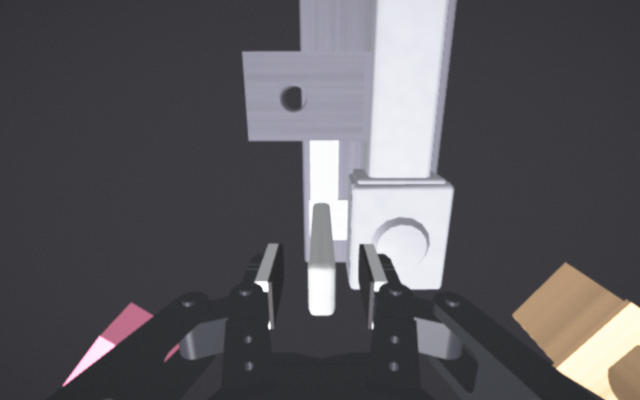

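```bash
python3 -m handwheel '[[0,0,0,-0.0025,0.004,-0.001,0.45],[0,0,0,-0.0025,0.006,-0.001,0.2],[0,0,0,-0.0025,0.006,-0.001,0],[0,0,0,-0.0025,0.006,-0.001,0],[0,0,0,-0.0025,0.006,-0.001,0],[0,0,0,-0.0025,0.006,-0.001,0],[0,0,0,-0.0025,0.006,-0.001,0]]' 80
python3 -c "
from h import *
go(508.7,-56,109,0.26)"
```

```text
time_s: 12.33
tool_pos: [508.9, -55.3, 109.3]
tcp_rot: [-1.571, -0.002, 0.26]
wrist_force: [4.6, 1.9, 4.5]
finger_gap: 0.124
now 12.3333 [508.9 -55.3 109.3] [-1.571  -0.0019  0.2604] F [4.6 1.9 4.5] gap 0.124
ROW [0.0001, 0.0001, 0.0006, -0.0015, 0.0012, -0.0026] mm [-0.4  0.3 -0.7]
```

```bash
python3 -m handwheel '[[0,0,0,-0.015,0,0,0],[0,0,0,-0.03,0,0,0],[0,0,0,-0.045,0,0,0],[0,0,0,-0.06,0,0,0],[0,0,0,-0.075,0,0,0],[0,0,0,-0.088,0,0,0],[0,0,0,-0.094,0,0,0],[0,0,0,-0.094,0,0,0],[0,0,0,-0.094,0,0,0]]'
python3 - <<'E'
from h import *
go(508.7-25*np.cos(.26),-56-25*np.sin(.26),109.3,0.26); s=env.observe()
R=Ro.from_euler('xyz',s['tcp_rot']).inv();print('F tool',R.apply(s['wrist_force']).round(1),R.apply(s['tool_pos']-[508.9,-55.3,109.3]).round(1))
E
```

```text
time_s: 13.08
tool_pos: [486.6, -61.2, 109.4]
tcp_rot: [-1.571, -0.003, 0.26]
wrist_force: [9.4, 3.6, 0.2]
finger_gap: 0.129
now 13.0833 [486.6 -61.2 109.4] [-1.5709 -0.003   0.2605] F [9.4 3.6 0.2] gap 0.129
ROW [0.0, 0.0002, 0.001, -0.0094, 0.0002, -0.0026] mm [-2.4  0.1 -0.6]
F tool [10.  -0.2  1.1] [-23.   -0.1   0. ]
```

```bash
python3 -m handwheel '[[0,0,0,-0.004,0,0,0],[0,0,0,-0.008,0,0,0],[0,0,0,-0.01,0,0,0],[0,0,0,-0.01,0,0,0],[0,0,0,-0.01,0,0,0]]'
python3 - <<'E'
from h import *
s=env.observe()
R=Ro.from_euler('xyz',s['tcp_rot']).inv();print('F tool',R.apply(s['wrist_force']).round(1),R.apply(s['tool_pos']-[508.9,-55.3,109.3]).round(1))
f=save('w12','wrist')
E
```

```text
time_s: 13.5
tool_pos: [485.2, -61.5, 109.5]
tcp_rot: [-1.571, -0.005, 0.261]
wrist_force: [14.4, 5.7, -4.3]
finger_gap: 0.124
F tool [15.3  4.3  1.8] [-24.5  -0.3   0.1]
```

View pics/w12.png

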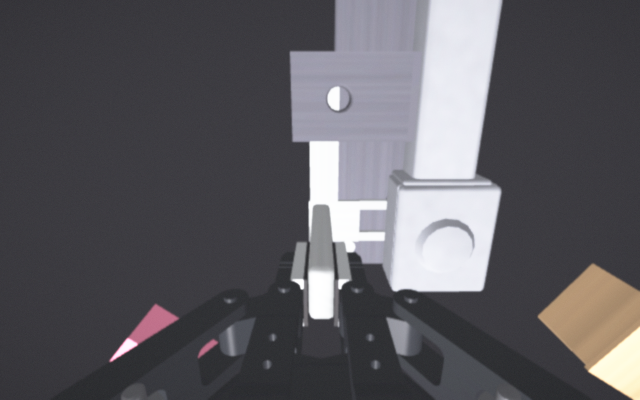

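The latch is at its stop: 24.5 mm travelled, and force has risen to 15 N. Both fork arms show at (370,205) and (370,237). Now I'll lift along the hinge arc, a small step first.

```bash
python3 -m handwheel '[[-0.0032,0,0,0,-0.0104,0.0016,0],[-0.0064,0,0,0,-0.0208,0.0034,0],[-0.0159,0,0,0,-0.0518,0.0092,0],[-0.0255,0,0,0,-0.0826,0.016,0],[-0.0255,0,0,0,-0.0826,0.016,0],[-0.0255,0,0,0,-0.0826,0.016,0]]'
python3 - <<'E'
from h import *
s=env.observe()
R=Ro.from_euler('xyz',s['tcp_rot']).inv();print('F tool',R.apply(s['wrist_force']).round(1),s['torque'].round(2),s['tool_pos'].round(1),s['tcp_rot'].round(3),s['joint_positions'].round(2))
f=save('w13','wrist')
E
```

```text
time_s: 14.05
tool_pos: [484.1, -57.6, 130.5]
tcp_rot: [-1.652, -0.005, 0.261]
wrist_force: [15.8, 4.0, -6.0]
finger_gap: 0.125
F tool [16.2  6.1  0.3] [ 0.7  -2.73  0.19] [484.1 -57.6 130.5] [-1.652 -0.005  0.261] [-0.07  0.2  -0.31  1.03 -0.08  1.24]
```

View pics/w13.png

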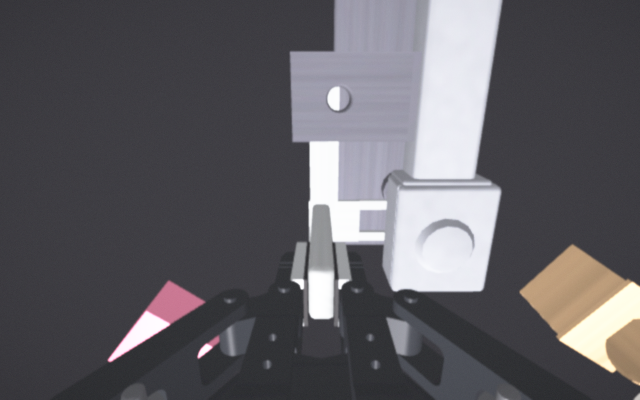

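The tongue rises with the gripper, the latch is still out, and the load is about 6 N. I'll continue the arc.

```bash
python3 -m handwheel '[[-0.0064,0,0,0,-0.0208,0.0034,0],[-0.0159,0,0,0,-0.0518,0.0092,0],[-0.0255,0,0,0,-0.0826,0.016,0],[-0.0318,0,0,0,-0.103,0.021,0],[-0.0398,0,0,0,-0.1284,0.0278,0],[-0.0477,0,0,0,-0.1536,0.0353,0],[-0.0557,0,0,0,-0.1787,0.0434,0],[-0.0637,0,0,0,-0.2035,0.0521,0],[-0.07,0,0,0,-0.2232,0.0596,0],[-0.07,0,0,0,-0.2232,0.0596,0],[-0.07,0,0,0,-0.2232,0.0596,0],[-0.07,0,0,0,-0.2232,0.0596,0]]'
python3 - <<'E'
from h import *
s=env.observe()
R=Ro.from_euler('xyz',s['tcp_rot']).inv();print('F tool',R.apply(s['wrist_force']).round(1),s['torque'].round(2),s['tool_pos'].round(1),s['tcp_rot'].round(3),s['joint_vel'].round(3))
f=save('w14','wrist')
f=save('sc14','scene'); cv2.imwrite('pics/sc14z.png',cv2.resize(f['frame'][60:310,80:400,::-1],None,fx=2.4,fy=2.4,interpolation=cv2.INTER_CUBIC))
f=save('top14','top')
E
```

```text
time_s: 15.1
tool_pos: [479.1, -38.9, 184.6]
tcp_rot: [-1.871, -0.005, 0.261]
wrist_force: [17.3, 3.7, -5.5]
finger_gap: 0.13
F tool [17.7  5.6  0.8] [ 1.05 -2.93  1.04] [479.1 -38.9 184.6] [-1.871 -0.005  0.261] [-0.005  0.001 -0.001 -0.002  0.003 -0.001]
```

View pics/w14.png

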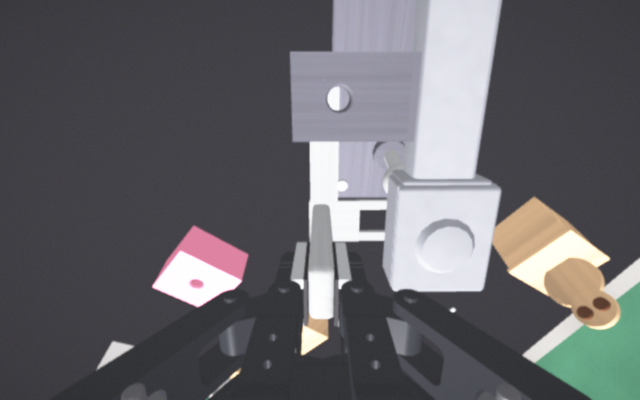

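View pics/sc14z.png

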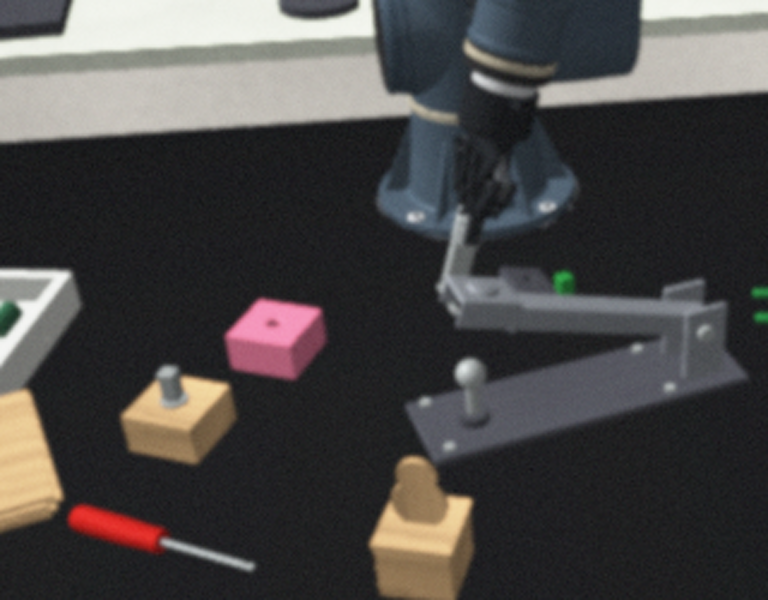

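View pics/top14.png

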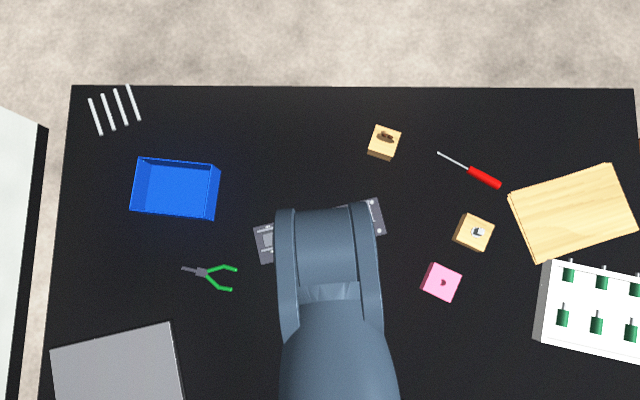

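The wrist view shows the coupler unmoved relative to the gripper, and the ball is exposed at (390,160). The scene view shows the tongue up and off the ball, with the pin upright in the plywood block. Nothing else has moved. The tongue has turned 0.30 rad, which puts the coupler about 77 mm up. The arm is still, so I'm handing in.

```bash
python3 - <<'E'
from h import *
s=env.observe();print(s['time_s'],s['tool_pos'].round(1),s['tcp_rot'].round(3),s['finger_gap'],s['wrist_force'].round(1),abs(s['joint_vel']).max().round(4))
print(env.close_job())
E
```

```text
15.25 [479.1 -39.  184.5] [-1.871 -0.005  0.261] 0.12422609745064317 [17.8  4.3 -6. ] 0.0025
the job is handed in; nothing more can be done
None
```

The job is done and handed in at 15.3 s, with the gripper still holding the tongue up by its paddle.

- **Pin:** I drew it from the bracket and set it head up in the plywood block's hole, then let go. Its head top read 83.7 mm against 83 expected, so it is fully down. One depth check, of the block top and flange height, failed because the fingers were in view. I relied on the head height and the pictures instead.
- **Latch:** I pulled the paddle out with the tongue still down. It moved 24.5 mm by the gripper's travel, and the force then rose from 10 N to 15 N, which I took to be the stop. I kept it pulled throughout the lift.
- **Tongue:** I lifted it along its hinge arc by 0.30 rad. That works out to the coupler about 77 mm above its seat; I did not measure that height separately. The arm was still, with 80 N of grip set. The wrist force was about 19 N, mostly from holding the latch out.
- **Everything else:** the last top and scene pictures show the other things on the bench where they started.

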